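Pump up the bench pressure filter

ROBOT

A 7-joint arm with a two-finger parallel gripper is mounted at the origin on the work surface; the furniture and walls round the work are solid. World frame = base frame: x ahead of the robot, y to its left, z up, the work surface at z = 0. Lengths are in m, angles in rad, forces in N, time in s.
With the tool pointing down it reaches from about 0.425 to 0.95 m from the base axis. Payload 4.7 kg.
Tool frame: the origin (TCP) lies on the centre line of the jaws, within the pads' length; the fingertips stand 11 mm ahead of it and the grasp point (between the pads) lies 8 mm behind it; z points along the fingers, y is the line along which they close (so a half turn about z gives the same grasp; the last joint's range is limited). The gripper opens to 87 mm and grips with 3 to 60 N. Pads are 19 mm wide; open, the fingers measure 117 mm over their backs; the gripper's body (75 mm by 190 mm) begins 51 mm behind the grasp point.
Start: joints at [-1.321, 0.469, -0.049, 1.532, 0.024, 1.141, -0.082], TCP at [0.186, 0.649, 0.234] pointing down, gripper open.
Joint ranges: [-2.59, 2.59], [-0.33, 1.99], [-1.39, 1.29], [0.1, 2.45], [-1.04, 4.18], [0.21, 1.99], [-2.66, 2.66]. Speed limits (rad/s): [2.57, 2.57, 3.14, 3.14, 3.14, 3.14, 3.14].

INTERFACE

Orientations are given as a unit quaternion [x, y, z, w].
In Python, from cell import ctrl gives the robot as it stands.
- The arm moves only by the shell command python3 -m inch 'ROWS' [OPENING] [FORCE]. ROWS is JSON, a list that holds one entry, the list of rows, each a list of 6 numbers: the shift along the world's x, y, z in mm, then the turn, a rotation vector about the world's x, y, z in rad. A call has 1 to 10 rows; each row shifts and turns the commanded pose from where the row before left it; what a row does not reach is not made up. A row lasts 1/8 s, in which the tool goes at most 62.5 mm and 10.7 degrees, less where a joint would pass 70% of its speed; a pose out of reach is approached as far as the arm can. A call is refused whole if a number of a shift passes 62.5 or a number of a turn 0.188, either way. A call with a gripper value outside its range is refused whole. OPENING is the opening, from 0 (shut) to 1 (fully open), set as the call begins (- or left out, the last holds). The fingers move at their own pace and stop on an object; FORCE is the grip in N (left out, the last holds). Time passes only in rows, so rows that do not move let the fingers close. It gives the time, the measured TCP pose, the force, the opening and the grip force at its end, in the units of the state.
- ctrl.state(): the state, without advancing time (a new reading comes with each control period).
- ctrl.capture(name): name is "side" or "top" or "wrist"; returns a dict with "image" (420x560x3 uint8, red, green, blue), "depth" (420x560 float32, m along the optical axis (not along the pixel's ray), 0 where there is no reading), "fx", "fy", "cx", "cy" (pixels), "k1" (the pictures are not rectified: a ray, as slopes to the right and down, at radius r is drawn at 1 + k1 r^2 times it, then the intrinsics apply), "pose" (4x4, takes a point from camera to world coordinates). Camera axes: x right, y down, z forward; pixel columns grow to the right and rows downward; lengths in m; the calibration is good to about 2 mm. A picture is of the moment at which its call begins.
- ctrl.sign_off(): hands the job in; it is judged then, once.
Trained networks look in a picture, given as the dict that the camera call returned (one of the last four; its "shot" number tells which), for a name from the list of things; names that differ only in an ending like _2 or _b are one class to them, and where a whole thing is asked for, a point or a joint stands for the part that bears it (a point fixed in the world has none). Each returns a list of dicts, best first, with "p" (0 to 1); they miss things now and then, are a little off and sometimes report something else, mostly with a low value. They report only what shows in the picture. A call takes as long as a camera call.
- ctrl.find_in(picture, query): "extent" ([left, top, width, height] as shares, 0 to 1, of the picture: columns of its width, rows of its height, round what is visible of it).
The state is a dict: "t": time; "joint_pos": joint angles; "qvel": joint speeds; "joint_efforts": joint torques, N m; "position": TCP position; "ee_rot": TCP orientation; "contact_force": force on the tool from outside, world axes, zero at the start; "ft_torque": the same for the moment, N m; "gripper_width": finger opening in m; "finger_force": force on a finger pad.
Only numpy, scipy, OpenCV 4.12 (cv2) and the standard library are available. Lean on these libraries where they do the work, as an engineer would, in place of code of your own. Each camera call takes 0.05 s, during which the arm holds its last target. There are 200 camera calls.

TASK

Get the bench pressure filter ready to run: push the vent lever on its lid round to its closed stop, then pump the black plunger knob with full strokes, pressing it right down and letting it spring back up, until the indicator pin stays standing fully out with the plunger up. Do it all with fingertip pushes: do not touch the indicator pin, do not lift, tip or shove the filter, and leave the beaker, the dish and the bottles where they stand.

Things in the scene. Friction and masses are not known exactly. Their poses are not given: they have to be found in the camera images.
- pressure_filter: bench pressure filter: squat steel vessel standing loose on rubber feet, 2.6 kg; foot 140 mm, lid 124 mm wide, lid top 115 mm up. Origin: centre of its underside; z up, along the plunger. In its frame (mm) the pin is at (-42, 0), the vent lever's axis at (0, -42); a bent outlet tube, 160 high, runs from the lid to a white filter disc at (75, 89), over the beaker
- plunger_top (a point): top centre of the black domed plunger knob (43 mm across, 14 mm high, on a 13 mm rod that goes into the pump barrel in the middle of the lid), 178 mm above the worktop when up; moves with the knob
- plunger (a joint): plunger travel, m: 0 up, 0.026 bottom stop. A spring returns it within 0.5 s; about 4 N to start, 10 to 14 N to the bottom. A stroke counts if it goes 0.022 or more down and then comes back to within 0.001 of the top; with the vent closed each lifts the pin one 6 mm step, until it is fully out; extra strokes then do no harm
- vent_grip (a point): centre of the upright black grip (round, 15 mm diameter, 29 mm high, spanning 143 to 172 mm above the worktop) at the free end of the vent lever; moves with the lever
- vent_hinge (a point): point on the vertical turning axis of the vent lever, at the lever's height, 148 mm above the worktop; the grip is 56 mm from this axis. The lever is a flat steel bar 9 mm wide from the axis to the grip, 146 to 152 mm high
- vent (a joint): angle of the vent lever, rad: 0 at the closed stop (crosswise to the brass nozzle, pointing along the filter's +x), up to 1.5 open (in line with the nozzle, along the filter's -y). Closes counter-clockwise seen from above, takes about 0.6 N at the grip, stays where it is left. Strokes build up only when it is at or close to the stop
- indicator_pin: the slim steel indicator pin (10 mm diameter, with a 13 mm domed head 5 mm high) in a hexagonal brass collar near the edge of the lid; origin on its axis, level with the top of the collar (126 mm above the worktop) when it is down
- pin_top (a point): top centre of the pin's head: 6.5 mm above the top of the collar when down, about 36 mm above it when fully out
- pin_rise (a joint): rise of the indicator pin, m: 0 without pressure. With the vent closed each full stroke raises it up to 10 mm, then it sinks back up to 4 mm and rests: at about 0.006, 0.012, 0.018, 0.024 and 0.030 after the first to fifth. At 0.030 it is fully out: a dark ring on its stem shows just above the collar. With the vent open it sinks back after every stroke and gains nothing
- beaker: glass beaker 57 mm wide, 70 mm high, standing loose under the filter disc of the outlet tube; origin at the centre of its underside
- petri_dish: closed petri dish, 91 mm diameter, 15 mm high, lying loose beside the filter on the robot's side; origin at the centre of its underside
- stock_bottle: white bottle with a screw cap, 64 mm diameter, 159 mm high, standing loose to the left; origin at the centre of its underside
- small_bottle: bottle with a screw cap, 48 mm diameter, 97 mm high, standing loose to the right; origin at the centre of its underside

How it is judged:
On the way, in this order (a step that is already met when the one before it is completed fails the run):
1. the vent lever is pushed round to its closed stop (value of joint vent below 0.12 rad and value of joint pin_rise below 0.004 m), for 0.2 s.
2. the pin has been pumped up part of the way and stays there with the plunger up (value of joint pin_rise above 0.004 m and value of joint plunger below 0.003 m), for 0.1 s.
3. the pin stands fully out and stays there with the plunger up (value of joint pin_rise above 0.0275 m and value of joint plunger below 0.003 m), for 0.2 s.
At the end, for the whole second after the job is handed in: pin resting 27.5 mm or more out (fully out is 30), plunger up within 3 mm, vent lever within 0.12 rad of its closed stop; filter level, at rest, within 25 mm of its start; beaker, dish and bottles upright within 25 mm of theirs (all of step 3 and value of joint vent below 0.12 rad and angle between pressure_filter's own z axis and vertical below 0.03 rad and distance of each of pressure_filter, beaker, petri_dish, stock_bottle, small_bottle from where it was at the start of the episode below 0.025 m and linear speed of pressure_filter below 0.02 m/s and angle between each of beaker, stock_bottle, small_bottle's own z axis and vertical below 0.1 rad); the robot touches nothing.
It fails at once if the robot touches the indicator pin (contact force between any of the fingers, the arm and indicator_pin above 0.5 N).
It fails at once if the filter is lifted, tipped or shoved more than 25 mm (distance of pressure_filter from where it was at the start of the episode above 0.025 m or angle between pressure_filter's own z axis and vertical above 0.12 rad or height (world z) of pressure_filter above 0.01 m).
It fails at once if the beaker, the dish or a bottle is moved more than 25 mm, lifted or tipped (distance of any of beaker, petri_dish, stock_bottle, small_bottle from where it was at the start of the episode above 0.025 m).
It also fails if it takes over 58 s, if anything falls off the work surface, if the arm or the gripper's body presses on something with over 40 N, if the wrist force passes 120 N, or if a joint passes its speed limit or range.

## Working session

There is one attempt and no reset: what is moved stays moved. The work goes in short steps, Python scripts to look and compute and a shell command to move; the robot and the scene stay as the last step left them, time stands still between calls to the robot, and variables do not carry over. Pictures are saved under pics/ and viewed, at most 10 in all, crops included, and the job is handed in when it is done.

```bash
mkdir -p pics
cat > h.py <<'E'
import numpy as np, cv2
from cell import ctrl
def world(c,u,v,d):
    x=(u-c["cx"])/c["fx"]; y=(v-c["cy"])/c["fy"]
    a,b=x,y
    for _ in range(10):
        s=1+c["k1"]*(a*a+b*b); a,b=x/s,y/s
    return (np.array(c["pose"])@np.array([a*d,b*d,d,1]))[:3]
def at_z(c,u,v,z):
    o=world(c,u,v,0.0); p=world(c,u,v,1.0)
    return o+(p-o)*(z-o[2])/(p[2]-o[2])
def save(c,n): cv2.imwrite("pics/"+n,c["image"][:,:,::-1])
E
python3 - <<'E'
from h import *
np.set_printoptions(precision=3,suppress=True)
for cam in("top","side"):
    c=ctrl.capture(cam); save(c,cam+"1.png"); print(cam,c["k1"],np.array(c["pose"])[:3,3])
    for q in("pressure_filter","plunger_top","vent_grip","indicator_pin","beaker","petri_dish","stock_bottle","small_bottle"):
        for r in ctrl.find_in(c,q)[:2]:
            e=np.array(r["extent"])*[560,420,560,420]; u,v=e[0]+e[2]/2,e[1]+e[3]/2
            d=c["depth"][int(v),int(u)]
            print(q,round(r["p"],2),e.round(),world(c,u,v,d))
s=ctrl.state();print(s["t"],s["position"],s["ee_rot"])
E
```

```text
top 0.03510103839388531 [ 0.308 -0.225  1.168]
pressure_filter 0.75 [231. 156.  88.  79.] [ 0.54  -0.229  0.176]
plunger_top 0.58 [260. 181.  22.  19.] [ 0.552 -0.219  0.174]
vent_grip 0.46 [288. 180.  33.  20.] [ 0.558 -0.294  0.148]
beaker 0.57 [227. 161.  25.  19.] [ 0.619 -0.146  0.109]
beaker 0.44 [262. 182.  19.  16.] [ 0.553 -0.221  0.176]
petri_dish 0.76 [274. 234.  39.  39.] [ 0.431 -0.271  0.012]
stock_bottle 0.76 [156. 148.  37.  39.] [ 0.626 -0.     0.128]
small_bottle 0.6 [352. 159.  20.  27.] [ 0.62  -0.444  0.063]
side -0.0608432906228128 [0.51  0.582 0.814]
pressure_filter 0.76 [208. 173.  83. 107.] [ 0.572 -0.211  0.115]
plunger_top 0.84 [246. 196.  18.  22.] [ 0.557 -0.207  0.173]
vent_grip 0.63 [251. 179.  14.  16.] [ 0.563 -0.513 -0.004]
beaker 0.92 [201. 259.  26.  37.] [ 0.641 -0.117  0.056]
petri_dish 0.64 [290. 230.  43.  33.] [ 0.428 -0.26   0.012]
stock_bottle 0.81 [187. 286.  39.  74.] [0.636 0.039 0.107]
small_bottle 0.56 [223. 166.  18.  41.] [ 0.629 -0.431  0.059]
0.9 [0.186 0.649 0.234] [ 0.139  0.99   0.    -0.   ]
```

Run:
```python
import cv2,numpy as np
a=cv2.imread("pics/top1.png")[135:285,140:390]; b=cv2.imread("pics/side1.png")[150:300,160:360]
cv2.imwrite("pics/c1.png",np.vstack([cv2.resize(a,(500,300),interpolation=2),cv2.resize(b,(500,300),interpolation=2)]))
```

```text
(no output)
```

View pics/c1.png

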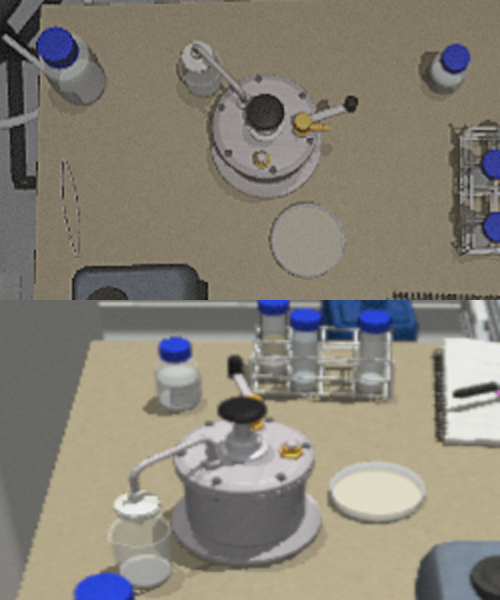

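Run:
```python
from h import *
np.set_printoptions(precision=4,suppress=True)
import os
c=ctrl.capture("top")
P={}
for n,u,v,z in(("plunger",272.3,190.3,.175),("grip",315.5,186.5,.171),("hinge",291,196.5,.152),("pin",270.5,214.5,.132)):
    P[n]=at_z(c,u,v,z); print(n,P[n], world(c,u,v,c["depth"][int(v),int(u)]))
d=P["plunger"]-P["pin"]; print("yaw pin",np.arctan2(d[1],d[0]),np.hypot(*d[:2]))
d=P["hinge"]-P["plunger"]; print("yaw hinge",np.arctan2(d[1],d[0])+np.pi/2,np.hypot(*d[:2]))
d=P["grip"]-P["hinge"]; print("lever",np.arctan2(d[1],d[0]),np.hypot(*d[:2]))
```

```text
plunger [ 0.5533 -0.2221  0.175 ] [ 0.5533 -0.2221  0.1748]
grip [ 0.56  -0.317  0.171] [ 0.5602 -0.3171  0.1702]
hinge [ 0.5435 -0.2632  0.152 ] [ 0.5436 -0.2632  0.1516]
pin [ 0.508  -0.2164  0.132 ] [ 0.5081 -0.2164  0.1316]
yaw pin -0.1254153086385611 0.045638882871896325
yaw hinge -0.23268115328946704 0.04225405905062956
lever -1.2730356613004195 0.05626127425813843
```

```bash
python3 -m inch '[[[25,-25,6,0,0,0],[33,-37,6,0,0,0],[33,-37,6,0,0,0],[33,-37,6,0,0,0],[33,-37,6,0,0,0],[33,-37,6,0,0,0],[33,-37,6,0,0,0],[33,-37,0,0,0,0]]]' 0
```

```text
t: 1.95
position: [0.4429, 0.3639, 0.2764]
ee_rot: [0.139, 0.99, 0.001, 0.001]
contact_force: [0.3, 0.7, 0.8]
gripper_width: 0.0151
finger_force: 0.0
```

```bash
python3 -m inch '[[[5,-50,0,0,0,0],[5,-50,0,0,0,0],[5,-50,0,0,0,0],[5,-50,0,0,0,0],[5,-50,0,0,0,0],[5,-50,0,0,0,0],[5,-50,0,0,0,0],[5,-50,0,0,0,0]]]'
```

```text
t: 2.95
position: [0.4818, -0.0366, 0.276]
ee_rot: [0.139, 0.99, 0.0, 0.0]
contact_force: [0.2, -0.2, 0.4]
gripper_width: 0.0005
finger_force: 0.0
```

```bash
python3 -m inch '[[[3,-48,0,0,0,0],[4,-50,0,0,0,0],[4,-50,0,0,0,0],[4,-50,0,0,0,0],[4,-50,0,0,0,0],[4,-43,0,0,0,0],[0,0,0,0,0,0]]]'
python3 - <<'E'
from h import *
np.set_printoptions(precision=4,suppress=True)
print(ctrl.state()["joint_pos"])
c=ctrl.capture("wrist"); save(c,"w1.png")
for q in("plunger_top","vent_grip","vent_hinge","indicator_pin"):
    for r in ctrl.find_in(c,q)[:2]:
        e=np.array(r["extent"])*[560,420,560,420]; u,v=e[0]+e[2]/2,e[1]+e[3]/2
        print(q,round(r["p"],2),e.round(),world(c,u,v,c["depth"][int(v),int(u)]))
E
```

```text
t: 3.82
position: [0.5035, -0.33, 0.2756]
ee_rot: [0.142, 0.99, -0.001, -0.0]
contact_force: [-0.0, 0.7, 1.3]
gripper_width: 0.0004
finger_force: 0.0
[ 0.0925  0.3402  0.5481  1.6879 -0.1877  1.1658  1.9751]
plunger_top 0.96 [419. 208.  54.  53.] [ 0.5511 -0.2256  0.1793]
plunger_top 0.73 [314. 216.  81.  51.] [ 0.552  -0.2882  0.1494]
vent_grip 0.92 [315. 219.  81.  45.] [ 0.551  -0.288   0.1517]
vent_hinge 0.95 [316. 219.  83.  49.] [ 0.5527 -0.287   0.1519]
indicator_pin 0.59 [417. 160.  14.  15.] [ 0.5119 -0.2185  0.1341]
indicator_pin 0.25 [314. 218.  84.  48.] [ 0.5513 -0.2869  0.151 ]
```

View pics/w1.png

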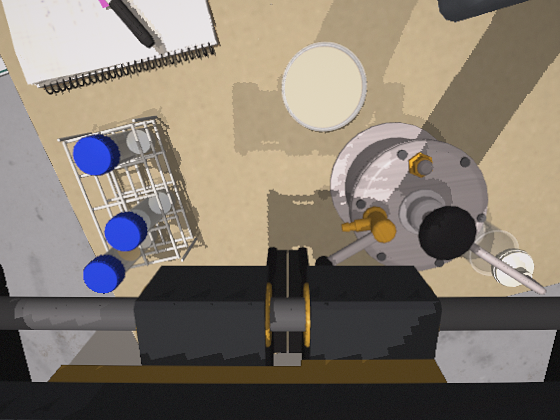

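```bash
python3 -m inch '[[[6,0,-25,0,0,0],[5,1,-32,0,0,0],[0,0,-30,0,0,0],[0,0,-20,0,0,0],[0,0,0,0,0,0]]]'
python3 - <<'E'
from h import *
np.set_printoptions(precision=4,suppress=True)
c=ctrl.capture("wrist"); save(c,"w2.png")
E
```

```text
t: 4.7
position: [0.5153, -0.3231, 0.1673]
ee_rot: [0.138, 0.99, 0.001, -0.001]
contact_force: [0.4, 0.2, 0.7]
gripper_width: 0.0009
finger_force: 0.0
```

View pics/w2.png

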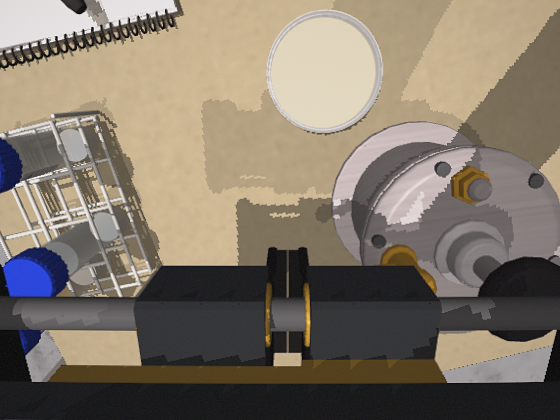

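```bash
python3 -m inch '[[[15,0,0,0,0,0],[14,1,0,0,0,0],[9,1,0,0,0,0],[9,2,0,0,0,0],[8,3,0,0,0,0],[7,3,0,0,0,0],[6,4,0,0,0,0],[5,5,0,0,0,0],[0,0,0,0,0,0]]]'
python3 - <<'E'
from h import *
np.set_printoptions(precision=4,suppress=True)
c=ctrl.capture("top"); save(c,"t2.png")
cv2.imwrite("pics/c2.png",cv2.resize(c["image"][135:255,190:350,::-1],(800,600),interpolation=2))
for q in("plunger_top","vent_grip"):
    for r in ctrl.find_in(c,q)[:2]:
        e=np.array(r["extent"])*[560,420,560,420]; print(q,round(r["p"],2),e.round())
E
```

```text
t: 5.88
position: [0.5894, -0.3051, 0.1686]
ee_rot: [0.138, 0.99, 0.0, 0.0]
contact_force: [-0.7, -0.5, -0.4]
gripper_width: -0.0
finger_force: 0.0
```

View pics/c2.png

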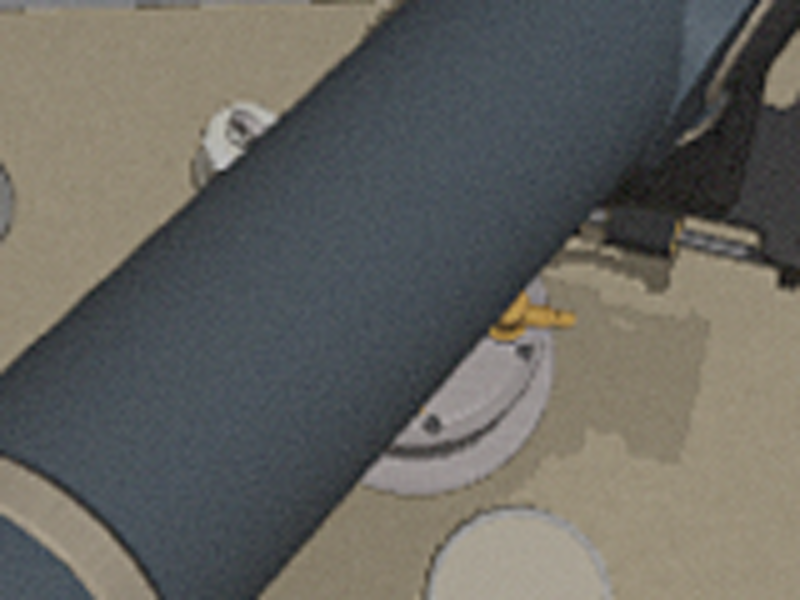

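```bash
python3 -m inch '[[[3,5,0,0,0,0],[2,4,0,0,0,0],[0,0,0,0,0,0]]]'; for k in 1; do python3 -m inch '[[[0,2,0,0,0,0],[0,0,0,0,0,0]]]'; done
```

```text
t: 6.4
position: [0.5941, -0.2963, 0.1686]
ee_rot: [0.138, 0.99, 0.0, 0.0]
contact_force: [0.2, 0.3, 0.2]
gripper_width: 0.0004
finger_force: 0.0
t: 6.65
position: [0.5937, -0.2949, 0.1686]
ee_rot: [0.139, 0.99, 0.0, -0.0]
contact_force: [-0.4, 0.6, 0.2]
gripper_width: 0.0004
finger_force: 0.0
```

Run:
```python
from h import *
c=ctrl.capture("side"); save(c,"s2.png")
cv2.imwrite("pics/c3.png",cv2.resize(c["image"][150:270,190:350,::-1],(800,600),interpolation=2))
```

```text
(no output)
```

View pics/c3.png

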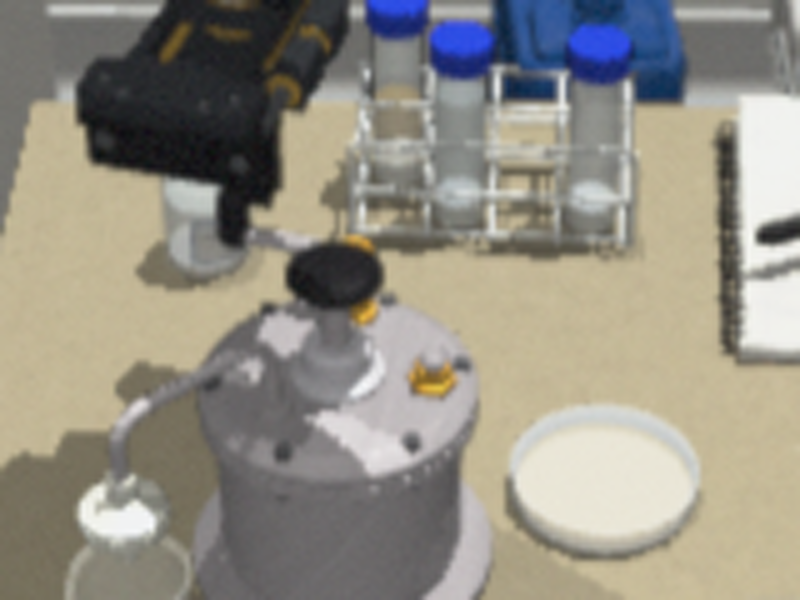

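```bash
for i in 1; do python3 -m inch '[[[0,2,0,0,0,0],[0,2,0,0,0,0],[0,0,0,0,0,0]]]'; done | grep -E "pos|contact"
```

```text
position: [0.5938, -0.2907, 0.1686]
contact_force: [-0.5, -0.4, -0.3]
```

```bash
python3 -m inch '[[[0,2,0,0,0,0],[0,1,0,0,0,0],[0,0,0,0,0,0]]]' | grep -E "pos|contact"
```

```text
position: [0.5937, -0.2878, 0.1686]
contact_force: [0.3, -0.5, -0.5]
```

Run:
```python
from h import *
c=ctrl.capture("side")
a=cv2.resize(c["image"][150:240,190:310,::-1],(800,600),interpolation=2)
cv2.imwrite("pics/c4.png",a)
```

```text
(no output)
```

View pics/c4.png

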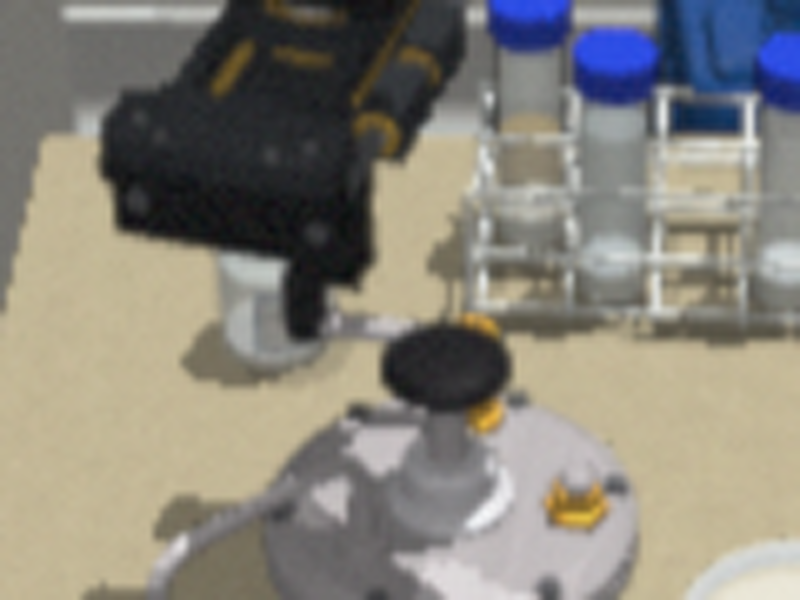

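```bash
python3 - <<'E'
from h import *
np.set_printoptions(precision=4,suppress=True)
c=ctrl.capture("side")
for n,u,v,z in(("bar",340,325,.152),("bar2",390,326,.152),("hinge",482,325,.155),("plunger",446,360,.175),("pin",578,480,.132),("griptop",308,268,.172)):
    U,V=190+u/6.667,150+v/6.667; print(n,at_z(c,U,V,z),world(c,U,V,c["depth"][int(V),int(U)]))
E
python3 -m inch '[[[0,2,0,0,0,0],[0,1,0,0,0,0],[0,0,0,0,0,0]]]' | grep -E "pos|contact"
```

```text
bar [ 0.5905 -0.2626  0.152 ] [ 0.5909 -0.267   0.1486]
bar2 [ 0.574  -0.2622  0.152 ] [ 0.5745 -0.2692  0.1465]
hinge [ 0.5434 -0.2593  0.155 ] [ 0.5436 -0.2632  0.152 ]
plunger [ 0.5532 -0.2158  0.175 ] [ 0.5532 -0.216   0.1748]
pin [ 0.5114 -0.2082  0.132 ] [ 0.5114 -0.2121  0.1287]
griptop [ 0.6005 -0.2672  0.172 ] [ 0.6011 -0.2736  0.1672]
position: [0.5938, -0.2851, 0.1686]
contact_force: [0.1, -0.6, 0.2]
```

```bash
python3 -m inch '[[[0,2,0,0,0,0],[0,1,0,0,0,0],[0,0,0,0,0,0]]]' | grep -E "pos|contact"
```

```text
position: [0.5937, -0.2844, 0.1689]
contact_force: [1.5, -5.5, -2.5]
```

```bash
python3 -m inch '[[[0,2,0,0,0,0],[0,1,0,0,0,0],[0,0,0,0,0,0]]]' | grep -E "pos|contact"
```

```text
position: [0.5943, -0.2826, 0.1696]
contact_force: [1.8, -7.9, -0.7]
```

Run:
```python
from h import *
np.set_printoptions(precision=4,suppress=True)
c=ctrl.capture("side")
a=cv2.resize(c["image"][150:240,190:310,::-1],(800,600),interpolation=2)
cv2.imwrite("pics/c5.png",a)
```

```text
(no output)
```

View pics/c5.png

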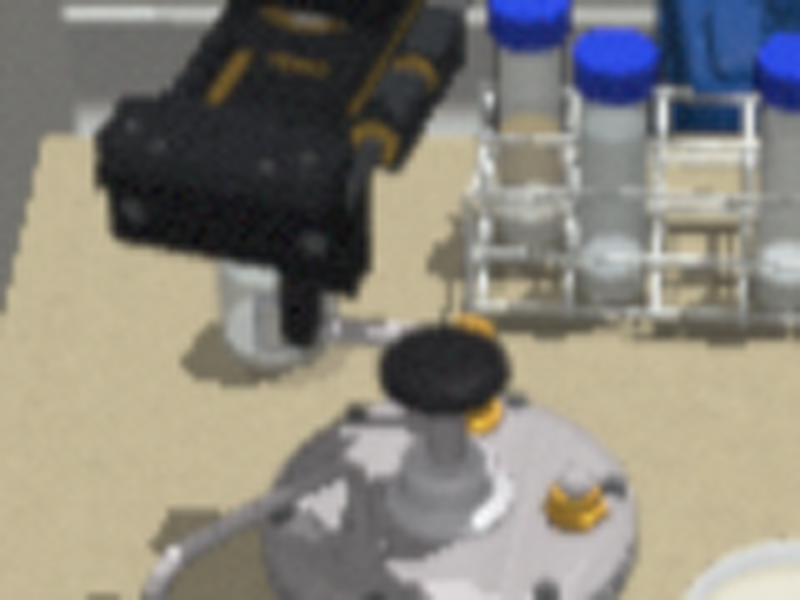

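```bash
python3 -m inch '[[[0,-8,0,0,0,0],[0,-18,0,0,0,0],[0,0,20,0,0,0],[0,0,40,0,0,0],[0,0,0,0,0,0]]]' | grep -E "t:|pos|contact"
python3 - <<'E'
from h import *
np.set_printoptions(precision=4,suppress=True)
c=ctrl.capture("side"); save(c,"s6.png")
for q in("plunger_top","vent_grip"):
    for r in ctrl.find_in(c,q)[:2]:
        e=np.array(r["extent"])*[560,420,560,420]; u,v=e[0]+e[2]/2,e[1]+e[3]/2
        print(q,round(r["p"],2),e.round(),world(c,u,v,c["depth"][int(v),int(u)]),at_z(c,u,v,.16))
cv2.imwrite("pics/c6.png",cv2.resize(c["image"][150:240,190:310,::-1],(800,600),interpolation=2))
E
```

```text
t: 9.35
position: [0.5957, -0.3062, 0.2336]
ee_rot: [0.139, 0.99, -0.001, 0.004]
contact_force: [0.8, -0.1, 1.1]
plunger_top 0.76 [248. 197.  17.  23.] [ 0.5545 -0.2068  0.1718] [ 0.5554 -0.2212  0.16  ]
plunger_top 0.23 [204. 256.  24.  39.] [ 0.6371 -0.1191  0.0604] [ 0.6203 -0.0265  0.16  ]
vent_grip 0.52 [205. 188.  83.  93.] [ 0.5752 -0.1879  0.1121] [ 0.5707 -0.1354  0.16  ]
```

View pics/c6.png

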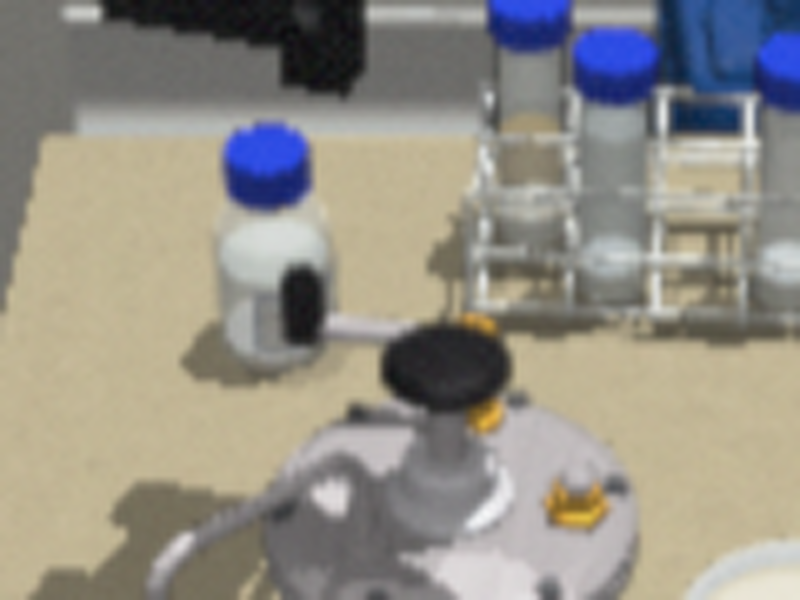

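```bash
python3 -m inch '[[[-14,28,0,0,0,0],[-14,28,0,0,0,0],[-15,29,0,0,0,0],[0,0,-20,0,0,0],[0,0,-14,0,0,0],[0,0,0,0,0,0]]]' | grep -E "t:|pos|contact"
```

```text
t: 10.25
position: [0.5498, -0.2198, 0.1929]
ee_rot: [0.139, 0.99, 0.0, -0.002]
contact_force: [-1.0, -0.8, 0.3]
```

```bash
python3 -m inch '[[[0,0,-8,0,0,0],[0,0,-8,0,0,0],[0,0,-8,0,0,0],[0,0,-8,0,0,0],[0,0,-4,0,0,0],[0,0,0,0,0,0]]]' | grep -E "t:|pos|contact"
```

```text
t: 11.0
position: [0.5515, -0.221, 0.163]
ee_rot: [0.139, 0.99, 0.001, 0.001]
contact_force: [-8.3, 4.5, 25.5]
```

```bash
python3 -m inch '[[[0,0,15,0,0,0],[0,0,20,0,0,0],[0,0,0,0,0,0],[0,0,0,0,0,0],[0,0,0,0,0,0],[0,0,0,0,0,0]]]' | grep -E "t:|pos|contact"
python3 - <<'E'
from h import *
c=ctrl.capture("side"); 
cv2.imwrite("pics/c7.png",cv2.resize(c["image"][150:240,190:310,::-1],(800,600),interpolation=2))
E
```

```text
t: 11.75
position: [0.5504, -0.2199, 0.1928]
ee_rot: [0.139, 0.99, 0.0, -0.001]
contact_force: [0.5, 0.5, 0.9]
```

View pics/c7.png

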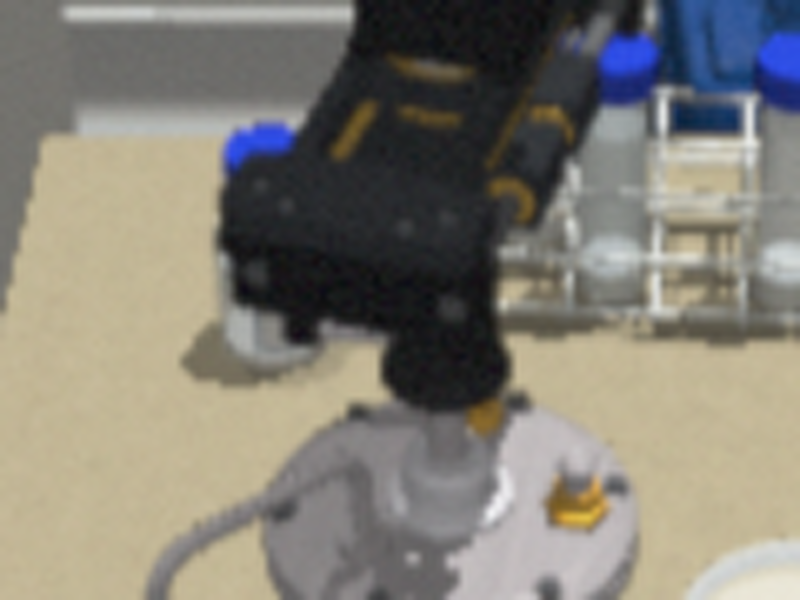

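```bash
python3 -m inch '[[[0,0,-10,0,0,0],[0,0,-10,0,0,0],[0,0,-15,0,0,0],[0,0,0,0,0,0],[0,0,15,0,0,0],[0,0,20,0,0,0],[0,0,0,0,0,0],[0,0,0,0,0,0],[0,0,0,0,0,0],[0,0,0,0,0,0]]]' | grep -E "t:|pos|contact"
```

```text
t: 13.05
position: [0.5503, -0.2199, 0.1927]
ee_rot: [0.139, 0.99, 0.0, -0.001]
contact_force: [-0.7, -0.8, -0.0]
```

```bash
python3 -m inch '[[[0,0,-10,0,0,0],[0,0,-10,0,0,0],[0,0,-15,0,0,0],[0,0,0,0,0,0],[0,0,15,0,0,0],[0,0,20,0,0,0],[0,0,0,0,0,0],[0,0,0,0,0,0],[0,0,0,0,0,0],[0,0,0,0,0,0]]]' | grep -E "t:|pos|contact"
```

```text
t: 14.3
position: [0.5503, -0.2199, 0.1927]
ee_rot: [0.139, 0.99, 0.0, -0.001]
contact_force: [0.1, -0.8, -0.3]
```

```bash
python3 -m inch '[[[0,0,-10,0,0,0],[0,0,-10,0,0,0],[0,0,-15,0,0,0],[0,0,0,0,0,0],[0,0,15,0,0,0],[0,0,20,0,0,0],[0,0,0,0,0,0],[0,0,0,0,0,0],[0,0,0,0,0,0],[0,0,0,0,0,0]]]' | grep -E "t:|pos|contact"
```

```text
t: 15.55
position: [0.5503, -0.2199, 0.1927]
ee_rot: [0.139, 0.99, 0.0, -0.001]
contact_force: [-0.5, -0.2, -0.3]
```

```bash
python3 -m inch '[[[0,0,-10,0,0,0],[0,0,-10,0,0,0],[0,0,-15,0,0,0],[0,0,0,0,0,0],[0,0,15,0,0,0],[0,0,20,0,0,0],[0,0,0,0,0,0],[0,0,0,0,0,0],[0,0,0,0,0,0],[0,0,0,0,0,0]]]' | grep -E "t:|pos|contact"
```

```text
t: 16.8
position: [0.5503, -0.2199, 0.1927]
ee_rot: [0.139, 0.99, 0.0, -0.001]
contact_force: [0.2, -0.4, -1.1]
```

```bash
python3 -m inch '[[[0,0,-10,0,0,0],[0,0,-10,0,0,0],[0,0,-15,0,0,0],[0,0,0,0,0,0],[0,0,15,0,0,0],[0,0,20,0,0,0],[0,0,0,0,0,0],[0,0,0,0,0,0],[0,0,0,0,0,0],[0,0,0,0,0,0]]]' | grep -E "t:|pos|contact"
```

```text
t: 18.05
position: [0.5503, -0.2199, 0.1927]
ee_rot: [0.139, 0.99, 0.0, -0.001]
contact_force: [0.6, -0.4, -0.5]
```

```bash
python3 -m inch '[[[0,0,15,0,0,0],[0,0,40,0,0,0],[0,0,40,0,0,0],[0,-40,0,0,0,0],[0,-40,0,0,0,0],[0,-40,0,0,0,0],[0,-40,0,0,0,0],[0,0,0,0,0,0]]]' | grep -E "t:|pos|contact"
python3 - <<'E'
from h import *
np.set_printoptions(precision=4,suppress=True)
c=ctrl.capture("side"); 
cv2.imwrite("pics/c8.png",cv2.resize(c["image"][150:285,180:360,::-1],(800,600),interpolation=2))
for q in("pressure_filter","plunger_top","beaker","petri_dish","small_bottle","stock_bottle"):
    for r in ctrl.find_in(c,q)[:1]: print(q,(np.array(r["extent"])*[560,420,560,420]).round())
E
```

```text
t: 19.05
position: [0.549, -0.3841, 0.2895]
ee_rot: [0.142, 0.99, -0.001, 0.0]
contact_force: [-0.6, -1.2, 0.4]
pressure_filter [207. 186.  83.  95.]
plunger_top [246. 196.  19.  24.]
beaker [200. 257.  29.  39.]
petri_dish [289. 229.  41.  32.]
small_bottle [224. 171.  14.  36.]
stock_bottle [189. 285.  39.  75.]
```

View pics/c8.png

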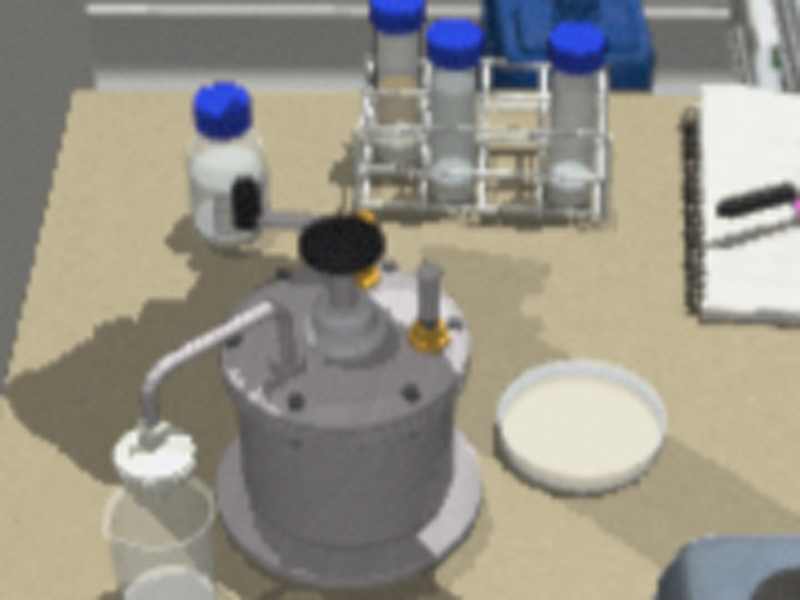

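The picture shows the pin standing tall, with its head at (428,265) and the dark ring just above the collar at (428,320). The plunger is up, the lever is at its stop, and nothing else has moved.

```bash
python3 -c "
from cell import ctrl
print(ctrl.sign_off())"
```

```text
the job is handed in; nothing more can be done
None
```

The job is handed in; the hand-in returned no verdict. The vent lever is at its closed stop, six full strokes left the pin standing fully out with the plunger up, and the last picture shows the filter, beaker, dish and bottles where they started.

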